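Clear the pouring board and present the hexagonal blank

TASK

Take hold of the wooden scraper block and wipe the four loose resin chips off the white pouring board onto the table, touching the chips only with the scraper, then stand the scraper back down on the table beside the board and let go of it. Then draw the hexagonal wooden blank up out of the rack and hold it over the middle of the board, at least a hand's breadth (100 mm) above it, leaning about halfway between upright and flat, ready to be primed. Finish still holding the blank there in the gripper, and leave the two other blanks, the jar, the tub and the cup where they are.

Things in the scene. Friction and masses are not known exactly. Their poses are not given: they have to be found in the camera images.
- board: the white pouring board, fixed to the table: 180 mm along its x, 210 mm along its y, top face 20 mm above the table; origin at the centre of its underside, on the table; z up. Its x points roughly away from the robot
- scraper: the scraper block, a wooden bar with a black plastic foot, standing on the table: 28 mm thick along its x (grip across this), 150 mm long along its y, 60 mm high, 130 to 210 g; origin at the centre of its underside, z up
- chip0: a flat amber chip of cured resin, 26 x 20 x 9 mm, about 12 g, lying flat on the board at the start; origin at its centre, z through its thickness
- chip1: a flat amber chip of cured resin, 24 x 20 x 9 mm, about 12 g, lying flat on the board at the start; origin at its centre, z through its thickness
- chip2: a flat amber chip of cured resin, 28 x 20 x 9 mm, about 12 g, lying flat on the board at the start; origin at its centre, z through its thickness
- chip3: a flat amber chip of cured resin, 22 x 20 x 9 mm, about 12 g, lying flat on the board at the start; origin at its centre, z through its thickness
- rack: wooden rack fixed to the table, holding three blanks upright one behind the other, faces square to its x: two rails along x (190 mm long, 20 mm high, centred 28 mm either side of its middle) carry the blanks; pairs of 8 mm dowels, tops 60 mm above the table, make slots 15 mm wide at x = -65, 0, +65 mm. Which blank is in which slot varies. Origin: centre of its underside, z up
- hex_blank: the hexagonal plywood blank: regular hexagon 130 mm across flats, 150 mm across corners, 12 mm thick, 80 to 155 g, both faces alike; origin at its centre. x is square to its faces; z points to the middle of a 75 mm long flat edge, level and on top in the rack, 150 mm above the table. It stands with 1.5 mm of play either side in its slot and pulls straight up
- round_blank: the round plywood blank, 110 mm across and 12 mm thick, in another slot of the rack, its top about 126 mm above the table; origin at its centre, x square to its faces. Stays in its slot
- square_blank: the square plywood blank, 100 x 100 x 12 mm, in another slot of the rack, its top 120 mm above the table; origin at its centre, x square to its faces. Stays in its slot
- jar: a small black closed jar, 50 mm across, 45 mm high, on the table between the board and the near end of the rack; origin at the centre of its underside. Stays where it is
- tub: a white closed tub, 70 mm across, 85 mm high, on the table; origin at the centre of its underside. Stays where it is
- cup: an empty clear plastic mixing cup, 68 mm across the rim, 90 mm high, on the table; origin at the centre of its underside. Stays where it is
Mind the look-alikes: they are no part of the job. Leave any orange or yellow look-alike of the hex_blank alone.

How it is judged:
On the way, in this order (a step that is already met when the one before it is completed fails the run):
1. all four chips are off the board and down on the table, the scraper in hand (height (world z) of chip0 between -0.02 and 0.02 m and height (world z) of chip1 between -0.02 and 0.02 m and height (world z) of chip2 between -0.02 and 0.02 m and height (world z) of chip3 between -0.02 and 0.02 m and contact force between the fingers and scraper above 1 N), for 0.2 s.
2. the scraper stands on the table, off the board and let go (height (world z) of scraper between -0.02 and 0.03 m and contact force between scraper and board below 0.1 N and contact force between the fingers and scraper below 0.1 N and linear speed of scraper below 0.03 m/s and angle between scraper's own z axis and vertical below 0.2 rad), for 0.2 s.
3. the hexagonal blank is drawn up clear of the rack (height (world z) of hex_blank above 0.14 m and contact force between the fingers and hex_blank above 1 N and contact force between hex_blank and rack below 0.1 N), for 0.1 s.
At the end, for the whole second after the job is handed in: Fingers hold the hexagon still, touching nothing else: centre within 50 mm of the board's centre seen from above, 165 mm or more above the table, faces 30 to 60 degrees from level. Chips on the table, off the board. Scraper upright on the table, off the board, let go (all of step 2 and height (world z) of chip0 between -0.02 and 0.02 m and height (world z) of chip1 between -0.02 and 0.02 m and height (world z) of chip2 between -0.02 and 0.02 m and height (world z) of chip3 between -0.02 and 0.02 m and contact force between the fingers and hex_blank above 1 N and contact force between hex_blank and board below 0.1 N and contact force between hex_blank and rack below 0.1 N and contact force between hex_blank and scraper below 0.1 N and contact force between hex_blank and round_blank below 0.1 N and contact force between hex_blank and square_blank below 0.1 N and (angle between hex_blank's own x axis and vertical between 0.52 and 1.05 rad or angle between hex_blank's own x axis and vertical between 2.09 and 2.62 rad) and horizontal distance between hex_blank and board below 0.05 m and height (world z) of hex_blank above 0.165 m and linear speed of hex_blank below 0.03 m/s and angular speed of hex_blank below 0.2 rad/s); the arm keeps its last pose, push and grip.
It fails at once if the gripper or arm touches a chip (contact force between any of the fingers, the arm and chip0 above 0.5 N or contact force between any of the fingers, the arm and chip1 above 0.5 N or contact force between any of the fingers, the arm and chip2 above 0.5 N or contact force between any of the fingers, the arm and chip3 above 0.5 N).
It fails at once if another blank is lifted or shifted in the rack by more than 20 mm (distance of any of round_blank, square_blank from where it was at the start of the episode above 0.02 m).
It fails at once if the jar, tub or cup is moved by more than 30 mm (distance of any of jar, tub, cup from where it was at the start of the episode above 0.03 m).
It also fails if it takes over 58 s, if anything falls off the work surface, if the arm or the gripper's body presses on something with over 40 N, if the wrist force passes 120 N, or if a joint passes its speed limit or range.

ROBOT

A 6-joint arm with a two-finger parallel gripper is mounted at the origin on the work surface. World frame = base frame: x ahead of the robot, y to its left, z up, the work surface at z = 0. Lengths are in m, angles in rad, forces in N, time in s.
With the tool pointing down it reaches from about 0.25 to 0.725 m from the base axis. Payload 4 kg.
Tool frame: the origin (TCP) lies midway between the tips of the shut fingers; the grasp point (between the pads) lies 19 mm behind it; z points along the fingers, y is the line along which they close (so a half turn about z gives the same grasp; the last joint's range is limited). The gripper opens to 85 mm and grips with 20 to 120 N. Pads are 22 mm wide; open, the fingers measure 114 mm over their backs; the gripper's body (76 mm by 85 mm) begins 54 mm behind the grasp point. The pads swing forward as they close: fully open they stand 13 mm farther back than shut.
Start: joints at [-1.287, 0.241, 0.005, 1.335, 0, 1.571], TCP at [0.14, -0.48, 0.231] pointing down, gripper open.
Joint ranges: [-2.72, 2.72], [-1.05, 1.87], [-1.09, 1.28], [-1.99, 2.15], [-1.42, 1.44], [-3.14, 3.14]. Speed limits (rad/s): [2.79, 2.79, 3.14, 3.14, 3.14, 3.14].

INTERFACE

Orientations are given as a unit quaternion [x, y, z, w].
In Python, from workcell import get_obs, camera, job_done, silhouettes gives the robot as it stands. The module is installed in compiled form; this text tells all that it offers.
- The arm moves only by the tool drive_tool, never from a script. Its argument "increments" is a list of rows, each a list of 3 entries, a list of its own where there are three numbers: the shift along the world's x, y, z in mm, then the turn, a rotation vector about the world's x, y, z in degrees, then the opening, from 0 (shut) to 1 (fully open). A call has 1 to 8 rows; each row shifts and turns the commanded pose from where the row before left it; what a row does not reach is not made up. A row lasts 1/12 s, in which the tool goes at most 41.7 mm and 7.16 degrees, less where a joint would pass 70% of its speed; a pose out of reach is approached as far as the arm can. A call is refused whole if a number of a shift passes 41.7 or a number of a turn 7.16, either way. A call with a gripper value outside its range is refused whole. The fingers move at their own pace and stop on an object; the grip force is fixed at half the most. Time passes only in rows, so rows that do not move let the fingers close. It gives the time, the measured TCP pose, the force, the opening and the grip force at its end, in the units of the state.
- get_obs(): the state, without advancing time (a new reading comes with each control period).
- camera(name): name is "scene" or "top"; returns a dict with "image" (420x560x3 uint8, red, green, blue), "K" (3x3 intrinsics, pixels), "view" (4x4, takes a point from world to camera coordinates). Camera axes: x right, y down, z forward; pixel columns grow to the right and rows downward; lengths in m; the calibration is good to about 2 mm. A picture is of the moment at which its call begins. There is no depth.
- job_done(): hands the job in; it is judged then, once.
Trained networks look in a picture, given as the dict that the camera call returned (one of the last four; its "shot" number tells which), for a name from the list of things; names that differ only in an ending like _2 or _b are one class to them, and where a whole thing is asked for, a point or a joint stands for the part that bears it (a point fixed in the world has none). Each returns a list of dicts, best first, with "conf" (0 to 1); they miss things now and then, are a little off and sometimes report something else, mostly with a low value. They report only what shows in the picture. A call takes as long as a camera call. They do not tell look-alikes from the thing itself.
- silhouettes(query, picture): "region" (420x560 bool, what is visible of it) and "bbox" ([left, top, right, bottom] in pixels, round what is visible of it).
The state is a dict: "clock": time; "joint_pos": joint angles; "joint_vel": joint speeds; "tau": joint torques, N m; "eef_pos": TCP position; "tool_rot": TCP orientation; "ft_force": force on the tool from outside, world axes, zero at the start; "ft_torque": the same for the moment, N m; "grip_width": finger opening in m; "grasp_force": force on a finger pad.
Only numpy, scipy, OpenCV 4.12 (cv2) and the standard library are available. Lean on these libraries where they do the work, as an engineer would, in place of code of your own. Each camera call takes 0.05 s, during which the arm holds its last target. There are 200 camera calls.

## Working session

There is one attempt and no reset: what is moved stays moved. The work goes in short steps, Python scripts to look and compute and a tool call to move; the robot and the scene stay as the last step left them, time stands still between calls to the robot, and variables do not carry over. Pictures are saved under pics/ and viewed, at most 10 in all, crops included, and the job is handed in when it is done.

Besides the shell and the picture viewer there is one more tool, called after "Call:" by a JSON object that holds its "api" and its "payload". drive_tool: Moves the arm, as the interface text tells. Its arguments: {"type":"object","properties":{"increments":{"type":"array"}},"required":["increments"]}

```bash
mkdir -p pics; cat > h.py <<'E'
import numpy as np, cv2
from workcell import *
def ray(c,u,v):
    V=np.array(c["view"]);R=V[:3,:3];t=V[:3,3]
    d=R.T@np.linalg.inv(c["K"])@np.array([u,v,1.]);return -R.T@t,d
def atz(c,u,v,z):
    o,d=ray(c,u,v);return o+d*(z-o[2])/d[2]
def proj(c,p):
    V=np.array(c["view"]);q=c["K"]@(V[:3,:3]@np.array(p,float)+V[:3,3]);return q[:2]/q[2]
def save(c,n):cv2.imwrite("pics/"+n,c["image"][:,:,::-1])
E
python3 - <<'E'
from h import *
np.set_printoptions(precision=3,suppress=True)
for n in("top","scene"):
    c=camera(n);save(c,n+"0.png");print(n,ray(c,280,210))
    for q in["board","scraper","chip0","rack","hex_blank","round_blank","square_blank","jar","tub","cup"]:
        for s in silhouettes(q,c)[:5]:
            if s["conf"]<.3: continue
            m=s["region"].astype(np.uint8);r=cv2.minAreaRect(cv2.findNonZero(m))
            print(q,round(s["conf"],2),s["bbox"],np.round(r[0]),np.round(r[1]),round(r[2]),atz(c,*r[0],0)[:2])
print(get_obs())
E
```

```text
top (array([0.278, 0.032, 1.446]), array([ 0.183,  0.009, -0.983]))
board 0.6 [380.9, 198.0, 441.6, 225.6] [411. 212.] [58. 14.] 17 [ 0.542 -0.326]
board 0.57 [236.6, 182.2, 322.9, 256.4] [279. 217.] [64. 75.] 77 [0.529 0.049]
scraper 0.71 [381.0, 198.1, 443.4, 228.9] [411. 212.] [59. 16.] 14 [ 0.541 -0.327]
chip0 0.54 [264.9, 201.6, 270.7, 212.5] [268. 208.] [6. 5.] 90 [0.554 0.081]
chip0 0.52 [282.9, 211.8, 293.1, 225.7] [288. 218.] [9. 7.] 90 [0.527 0.024]
chip0 0.52 [286.0, 193.2, 292.1, 201.3] [288. 198.] [9. 7.] 90 [0.585 0.024]
rack 0.95 [163.8, 205.8, 202.5, 268.2] [183. 239.] [56. 27.] 81 [0.466 0.321]
hex_blank 0.79 [149.9, 220.7, 206.0, 237.5] [176. 230.] [13. 56.] 79 [0.493 0.343]
hex_blank 0.71 [344.7, 256.1, 390.9, 292.2] [368. 272.] [56. 12.] 43 [ 0.373 -0.198]
hex_blank 0.6 [73.4, 270.6, 111.9, 314.4] [ 94. 292.] [53. 17.] 50 [0.317 0.568]
round_blank 0.66 [152.2, 198.6, 194.2, 215.6] [173. 207.] [13. 40.] 80 [0.557 0.352]
square_blank 0.91 [158.8, 249.3, 199.8, 260.1] [181. 254.] [10. 42.] 77 [0.423 0.326]
square_blank 0.67 [264.6, 201.6, 271.9, 214.2] [267. 208.] [8
[... 1063 characters left out ...]
2]
jar 0.47 [297.9, 169.0, 310.2, 187.0] [304. 178.] [17. 13.] 90 [0.38  0.168]
tub 0.8 [218.4, 254.3, 237.8, 284.9] [227. 268.] [28. 21.] 72 [ 0.707 -0.155]
cup 0.97 [124.0, 248.8, 148.0, 279.2] [138. 262.] [30. 23.] 45 [ 0.636 -0.449]
{'clock': 1.1, 'joint_pos': array([-1.287,  0.241,  0.005,  1.335,  0.   ,  1.571]), 'joint_vel': array([ 0.002,  0.   , -0.001, -0.001,  0.002, -0.001]), 'tau': array([  0.002, -37.222,  25.27 ,   0.001,   0.   ,  -0.   ]), 'eef_pos': array([ 0.14 , -0.48 ,  0.231]), 'tool_rot': array([0.99 , 0.141, 0.   , 0.   ]), 'ft_force': array([ 0.384, -0.165,  0.17 ]), 'ft_torque': array([ 0.04 , -0.027,  0.018]), 'grasp_force': 0.0, 'grip_width': 0.08533416699081448}
```

```bash
python3 - <<'E'
import cv2
t=cv2.imread("pics/top0.png");s=cv2.imread("pics/scene0.png")
cv2.imwrite("pics/a.png",cv2.resize(t[110:330,60:480],None,fx=1.9,fy=1.9,interpolation=cv2.INTER_CUBIC))
cv2.imwrite("pics/b.png",cv2.resize(s[110:300,110:430],None,fx=2.5,fy=2.5,interpolation=cv2.INTER_CUBIC))
E
```

```text
(no output)
```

View pics/a.png

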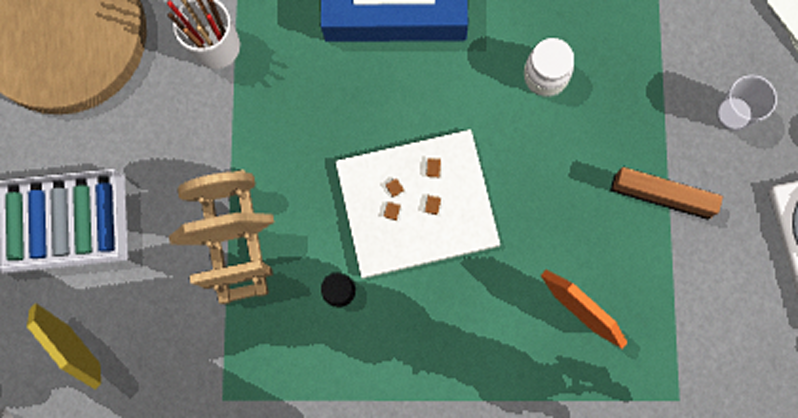

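View pics/b.png

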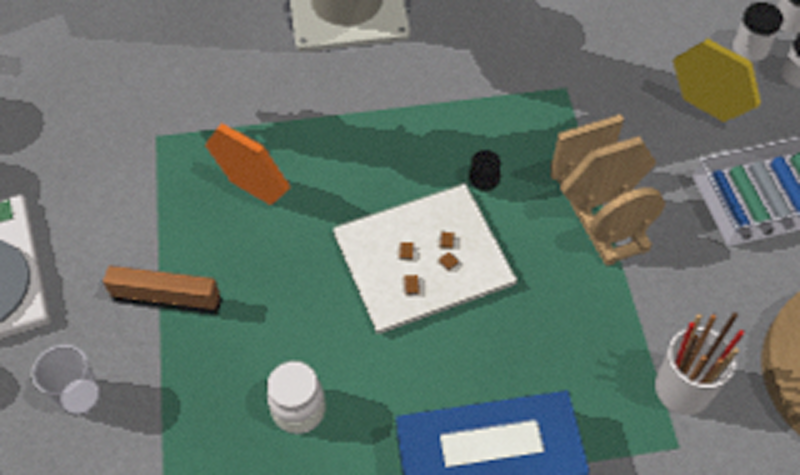

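```bash
cat >> h.py <<'E'
from scipy.optimize import minimize
def box(a,b,z0,z1):return np.array([[x,y,z] for x in(-a/2,a/2) for y in(-b/2,b/2) for z in(z0,z1)])
def hexp(z):
    return np.array([[x,.0751*np.sin(k*np.pi/3+np.pi/6),z+.0751*np.cos(k*np.pi/3+np.pi/6)] for x in(-.006,.006) for k in range(6)])
def place(P,p):
    x,y,a=p;R=np.array([[np.cos(a),-np.sin(a),0],[np.sin(a),np.cos(a),0],[0,0,1]]);return P@R.T+[x,y,0]
def hullmask(c,P,S=4):
    q=np.array([proj(c,p) for p in P]);q=(q+.5)*S-.5
    m=np.zeros((420*S,560*S),np.uint8);cv2.fillConvexPoly(m,cv2.convexHull(np.round(q*16).astype(np.int32)),1,shift=4);return m>0
def fit(P,obs,p0,S=4):
    M=[(c,cv2.resize(m.astype(np.float32),None,fx=S,fy=S,interpolation=cv2.INTER_LINEAR)>.5) for c,m in obs]
    def f(q):
        e=0
        for c,m in M:
            h=hullmask(c,place(P,[q[0]/100,q[1]/100,q[2]/10]),S);e+=1-(h&m).sum()/max(1,(h|m).sum())
        return e/len(M)
    best=None
    q=[p0[0]*100,p0[1]*100,p0[2]*10]
    for k in range(3):
        r=minimize(f,q,method="Nelder-Mead",options=dict(initial_simplex=np.array([q]+[np.array(q)+d for d in np.diag([1.,1.,1.])/(k+1)]),xatol=.002,fatol=1e-5));q=r.x
    return np.array([q[0]/100,q[1]/100,q[2]/10]),r.fun
def largest(m,near):
    n,l,s,ce=cv2.connectedComponentsWithStats(m.astype(np.uint8));return l==l[int(near[1]),int(near[0])]
E
python3 - <<'E'
from h import *
np.set_printoptions(precision=4,suppress=True)
T=camera("top");Sc=camera("scene")
def sil(q,c,near):
    L=silhouettes(q,c);L=[s for s in L if np.hypot((s["bbox"][0]+s["bbox"][2])/2-near[0],(s["bbox"][1]+s["bbox"][3])/2-near[1])<20]
    return L[0]["region"] if L else None
def colm(c,lo,hi,near):
    h=cv2.cvtColor(c["image"],cv2.COLOR_RGB2HSV);return h
for nm,P,a,b,p0 in [("board",box(.18,.21,0,.02),(279,217),(279,212),[.53,.05,.25]),("scraper",box(.028,.15,0,.06),(411,212),(174,226),[.52,-.32,-.2]),
   ("hex_blank",hexp(.085),(176,230),(352,178),[.47,.33,.2]),("square_blank",box(.012,.1,.02,.12),(181,254),None,[.41,.32,.2])]:
    o=[(c,sil(nm,c,n)) for c,n in((T,a),(Sc,b)) if n];o=[x for x in o if x[1] is not None]
    if nm=="board": o=[(c,cv2.morphologyEx(m.astype(np.uint8),cv2.MORPH_CLOSE,np.ones((15,15)))>0) for c,m in o]
    print(nm,len(o),fit(P,o,p0), "top only",fit(P,o[:1],p0))
# chips: brown inside board
for c in(T,Sc):
    h=cv2.cvtColor(c["image"],cv2.COLOR_RGB2HSV);m=((h[...,1]>70)&(h[...,0]<25)).astype(np.uint8)
    q=np.array([proj(c,p) for p in place(box(.16,.19,.02,.02),[.53,.05,.25])]).astype(np.int32)
    k=np.zeros_like(m);cv2.fillConvexPoly(k,cv2.convexHull(q),1);m&=k
    n,l,s,ce=cv2.connectedComponentsWithStats(m)
    for i in range(1,n):
        if s[i,4]>8: print("chip",ce[i],s[i,4],atz(c,*ce[i],.027)[:2])
for q,n in(("jar",(237,262)),("tub",(349,145))):
    for s in silhouettes(q,Sc)[:1]: print(q,s["conf"],s["bbox"])
h=cv2.cvtColor(T["image"],cv2.COLOR_RGB2HSV);m=(T["image"].max(2)<45).astype(np.uint8);n,l,s,ce=cv2.connectedComponentsWithStats(m)
for i in range(1,n):
    if s[i,4]>60 and s[i,4]<600: print("dark",ce[i],s[i,4],atz(T,*ce[i],.03)[:2])
E
```

```text
board 2 (array([0.5278, 0.0481, 0.2314]), np.float64(0.04860104919043412)) top only (array([0.5282, 0.0483, 0.2311]), np.float64(0.02091733542115226))
scraper 2 (array([ 0.5377, -0.3162, -0.3003]), np.float64(0.08733346194367081)) top only (array([ 0.5381, -0.3152, -0.2903]), np.float64(0.06384039900249372))
hex_blank 2 (array([0.4787, 0.3219, 0.2116]), np.float64(0.5383699130263175)) top only (array([0.4787, 0.3219, 0.2106]), np.float64(0.07596393631306353))
square_blank 1 (array([0.4155, 0.3085, 0.1971]), np.float64(0.09398670582779411)) top only (array([0.4155, 0.3085, 0.1971]), np.float64(0.09398670582779411))
chip [287.8358 197.8358] 67 [0.5782 0.0232]
chip [267.2545 208.3636] 55 [0.5483 0.0812]
chip [287.3538 217.4   ] 65 [0.5222 0.0249]
chip [265.9153 220.5932] 59 [0.5134 0.0849]
chip [288.2414 205.5517] 29 [0.5135 0.0838]
chip [272.0645 209.6129] 31 [0.5214 0.0239]
chip [289.1613 213.9032] 31 [0.5484 0.081 ]
chip [274.2051 223.2564] 39 [0.5778 0.0228]
jar 0.65 [297.3, 167.8, 308.5, 185.9]
tub 0.98 [217.2, 255.3, 237.7, 283.2]
dark [404.2078 215.7403] 77 [ 0.5251 -0.3001]
dark [237.624 262.264] 250 [0.397  0.1625]
dark [529.6207 267.1379] 174 [ 0.3821 -0.6317]
dark [ 25.7701 309.295 ] 461 [0.2701 0.7403]
dark [ 45.937  336.4475] 476 [0.1982 0.6784]
dark [ 10.6205 356.0896] 469 [0.1469 0.7698]
dark [282.0507 374.1304] 138 [0.1025 0.0411]
dark [364.3054 395.1588] 573 [ 0.0505 -0.1733]
```

Call:
{"api": "drive_tool", "payload": {"increments": [[[33,14,0],[0,0,5],1],[[33,14,0],[0,0,5],1],[[33,14,0],[0,0,5],1],[[33,14,0],[0,0,5],1],[[33,14,0],[0,0,5],1],[[33,14,0],[0,0,5],1],[[33,14,0],[0,0,5],1],[[33,14,0],[0,0,5],1]]}}

```text
clock: 2.32
eef_pos: [0.4055, -0.3671, 0.2314]
tool_rot: [0.881, 0.473, -0.0, 0.0]
ft_force: [0.7, -1.2, -0.7]
grip_width: 0.0853
grasp_force: 0.0
```

Call:
{"api": "drive_tool", "payload": {"increments": [[[33,13,-5],[0,0,4.2],1],[[33,13,-10],[0,0,4.2],1],[[33,13,-10],[0,0,4.2],1],[[33,13,-10],[0,0,4.2],1],[[1,0,-36],[0,0,0],1],[[0,0,-20],[0,0,0],1],[[0,0,0],[0,0,0],1]]}}

```text
clock: 2.9
eef_pos: [0.5346, -0.3134, 0.1342]
tool_rot: [0.803, 0.596, -0.002, -0.005]
ft_force: [-1.2, 0.8, -1.1]
grip_width: 0.0856
grasp_force: 0.0
```

```bash
cat > sc.py <<'E'
from h import *
np.set_printoptions(precision=4,suppress=True)
o=get_obs();print(o["clock"],o["eef_pos"],o["tool_rot"],o["joint_pos"],o["ft_force"],o["grip_width"])
E
python3 sc.py; python3 - <<'E'
from h import *
t=camera("top");s=camera("scene")
save(t,"t1.png")
f=lambda c,x,y:cv2.resize(c["image"][y:y+90,x:x+120,::-1],None,fx=3.3,fy=3.3,interpolation=cv2.INTER_CUBIC)
cv2.imwrite("pics/c.png",np.hstack([f(t,350,170),f(s,120,180)]))
print(proj(t,[.5377,-.3162,.06]),proj(s,[.5377,-.3162,.06]))
E
```

```text
2.9 [ 0.5346 -0.3134  0.1342] [ 0.803   0.5959 -0.0022 -0.005 ] [-0.5302  0.5388  0.1932  1.2362 -0.0001  1.3346] [-1.207   0.8258 -1.0924] 0.08555751936718721
[412.3908062  209.27289162] [173.3435106  221.87695166]
```

View pics/c.png

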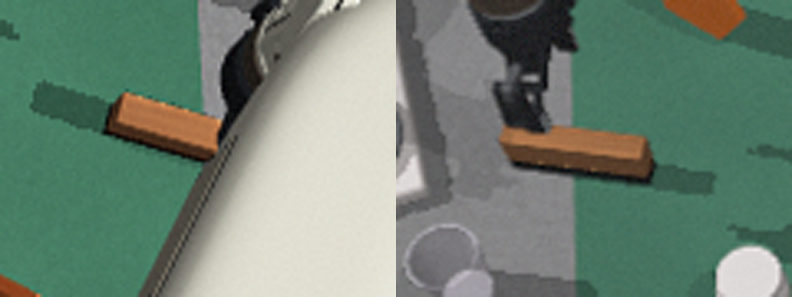

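```bash
python3 - <<'E'
from h import *
from scipy.spatial.transform import Rotation as R
s=camera("scene");o=get_obs();r=R.from_quat(o["tool_rot"]).as_matrix();p=np.array(o["eef_pos"]);print(p,r)
print(proj(s,p),[proj(s,p+r@[0,k*.045,-.013]) for k in(1,-1)],[proj(s,[*p[:2],z]) for z in (.06,0.0)])
q=[proj(s,x) for x in place(box(.028,.15,0,.06),[.5377,-.3162,-.3])];print(np.round(q))
E
```

```text
[ 0.53728505 -0.31643833  0.14136167] [[ 2.91729879e-01  9.56500314e-01  9.09299441e-04]
 [ 9.56500715e-01 -2.91729496e-01 -5.32048759e-04]
 [-2.43635338e-04  1.02496009e-03 -9.99999445e-01]]
[167.66120434 209.12721172] [array([162.56664238, 219.08492143]), array([170.69428168, 195.31703956])] [array([173.26974688, 221.78135179]), array([177.04261478, 230.29379483])]
[[158. 224.]
 [153. 216.]
 [199. 230.]
 [196. 221.]
 [155. 231.]
 [151. 223.]
 [197. 237.]
 [194. 228.]]
```

Call:
{"api": "drive_tool", "payload": {"increments": [[[0,0,-36],[0,0,0],1],[[0,0,-36],[0,0,0],1],[[0,0,-29],[0,0,0],1],[[0,0,-10],[0,0,0],1],[[0,0,0],[0,0,0],1],[[0,0,0],[0,0,0],1]]}}

```text
clock: 3.55
eef_pos: [0.538, -0.3171, 0.0313]
tool_rot: [0.804, 0.595, 0.001, 0.001]
ft_force: [-0.2, 0.4, 1.0]
grip_width: 0.0853
grasp_force: 0.0
```

Call:
{"api": "drive_tool", "payload": {"increments": [[[0,0,0],[0,0,0],0],[[0,0,0],[0,0,0],0],[[0,0,0],[0,0,0],0],[[0,0,0],[0,0,0],0],[[0,0,0],[0,0,0],0],[[0,0,0],[0,0,0],0],[[0,0,0],[0,0,0],0],[[0,0,0],[0,0,0],0]]}}

```text
clock: 4.22
eef_pos: [0.5378, -0.3164, 0.0305]
tool_rot: [0.804, 0.595, 0.0, 0.001]
ft_force: [-0.9, -0.1, 5.3]
grip_width: 0.0274
grasp_force: 60.0
```

Call:
{"api": "drive_tool", "payload": {"increments": [[[0,0,25],[0,0,0],0],[[0,0,35],[0,0,0],0],[[0,0,30],[0,0,0],0],[[-8,35,0],[0,0,3],0],[[-8,35,0],[0,0,3],0],[[-8,35,0],[0,0,3],0],[[-8,35,0],[0,0,3],0],[[-8,35,0],[0,0,3],0]]}}

```text
clock: 4.88
eef_pos: [0.4956, -0.1394, 0.1186]
tool_rot: [0.718, 0.696, -0.0, -0.001]
ft_force: [-0.3, 0.3, -0.8]
grip_width: 0.0273
grasp_force: 59.7
```

Call:
{"api": "drive_tool", "payload": {"increments": [[[-8,35,0],[0,0,3],0],[[-8,35,0],[0,0,3],0],[[-8,35,0],[0,0,3],0],[[-8,35,0],[0,0,3],0],[[-8,35,0],[0,0,3.2],0],[[0,0,0],[0,0,0],0],[[0,0,0],[0,0,0],0]]}}

```text
clock: 5.47
eef_pos: [0.456, 0.0356, 0.1189]
tool_rot: [0.619, 0.785, -0.001, -0.0]
ft_force: [-0.5, -0.7, -2.0]
grip_width: 0.0275
grasp_force: 59.7
```

```bash
python3 sc.py; python3 - <<'E'
from h import *
t=camera("top");s=camera("scene")
f=lambda c,x,y:cv2.resize(c["image"][y:y+90,x:x+120,::-1],None,fx=3.3,fy=3.3,interpolation=cv2.INTER_CUBIC)
cv2.imwrite("pics/d.png",np.hstack([f(t,220,170),f(s,220,160)]))
E
```

```text
5.4667 [0.456  0.0356 0.1189] [ 0.6191  0.7853 -0.0006 -0.0004] [ 0.0782  0.2433 -0.3006  1.0283 -0.0003  1.4135] [-0.5219 -0.7101 -1.9577] 0.027516338601511522
```

View pics/d.png

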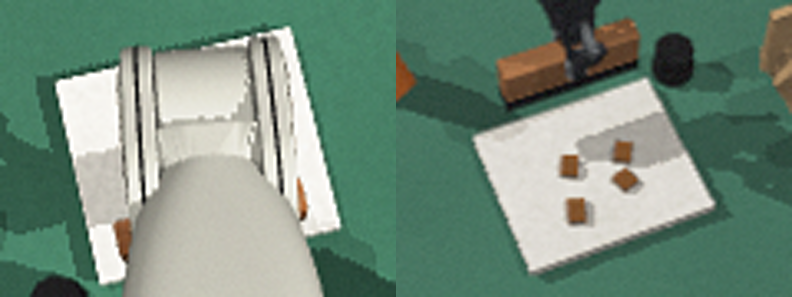

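Call:
{"api": "drive_tool", "payload": {"increments": [[[0,0,-30],[0,0,0],0],[[0,0,-25],[0,0,0],0],[[0,0,-13],[0,0,0],0],[[0,0,0],[0,0,0],0],[[0,0,0],[0,0,0],0]]}}

```text
clock: 5.98
eef_pos: [0.457, 0.0324, 0.0507]
tool_rot: [0.622, 0.783, -0.0, -0.0]
ft_force: [0.4, -0.1, -1.8]
grip_width: 0.0272
grasp_force: 62.7
```

Call:
{"api": "drive_tool", "payload": {"increments": [[[6,1.4,1],[0,0,0],0],[[12,2.8,0],[0,0,0],0],[[14,3.3,0],[0,0,0],0],[[14,3.3,0],[0,0,0],0],[[14,3.3,0],[0,0,0],0],[[14,3.3,0],[0,0,0],0],[[14,3.3,0],[0,0,0],0],[[14,3.3,0],[0,0,0],0]]}}

```text
clock: 6.65
eef_pos: [0.5603, 0.0574, 0.0524]
tool_rot: [0.621, 0.784, 0.0, 0.0]
ft_force: [-0.7, 0.6, -1.6]
grip_width: 0.027
grasp_force: 62.8
```

Call:
{"api": "drive_tool", "payload": {"increments": [[[14,3.3,0],[0,0,0],0],[[14,3.3,0],[0,0,0],0],[[14,3.3,0],[0,0,0],0],[[14,3.3,0],[0,0,0],0],[[12,2.8,0],[0,0,0],0],[[7,1.6,0],[0,0,0],0],[[0,0,0],[0,0,0],0],[[0,0,0],[0,0,0],0]]}}

```text
clock: 7.32
eef_pos: [0.6381, 0.0754, 0.0556]
tool_rot: [0.621, 0.784, 0.003, 0.003]
ft_force: [0.5, 0.5, 8.4]
grip_width: 0.0271
grasp_force: 64.2
```

```bash
python3 sc.py; python3 - <<'E'
from h import *
t=camera("top");s=camera("scene")
f=lambda c,x,y:cv2.resize(c["image"][y:y+90,x:x+120,::-1],None,fx=3.3,fy=3.3,interpolation=cv2.INTER_CUBIC)
cv2.imwrite("pics/e.png",np.hstack([f(t,220,150),f(s,220,180)]))
E
```

```text
7.3167 [0.6381 0.0754 0.0556] [0.6212 0.7837 0.0028 0.0028] [ 0.1176  0.6309  0.1368  1.0687 -0.      1.4581] [0.4796 0.4666 8.4038] 0.02711523681114844
```

View pics/e.png

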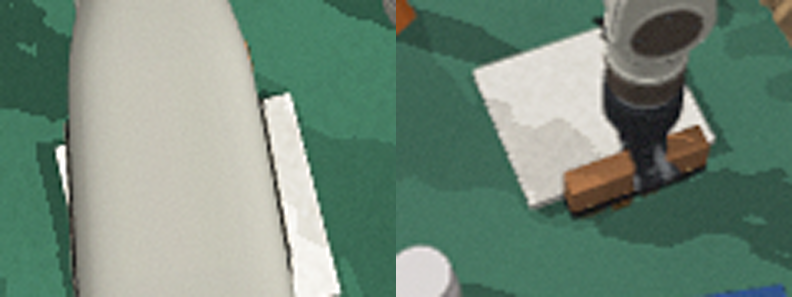

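Call:
{"api": "drive_tool", "payload": {"increments": [[[0,0,15],[0,0,0],0],[[0,0,30],[0,0,0],0],[[-10,0,40],[0,0,0],0],[[-30,0,30],[0,0,0],0],[[-38,0,10],[0,0,0],0],[[-38,0,0],[0,0,0],0],[[0,0,0],[0,0,0],0]]}}

```text
clock: 8.0
eef_pos: [0.5087, 0.0741, 0.1754]
tool_rot: [0.621, 0.784, -0.004, -0.004]
ft_force: [-1.8, 0.4, -3.4]
grip_width: 0.027
grasp_force: 62.7
```

```bash
python3 sc.py; python3 - <<'E'
from h import *
t=camera("top");s=camera("scene")
f=lambda c,x,y:cv2.resize(c["image"][y:y+90,x:x+120,::-1],None,fx=3.3,fy=3.3,interpolation=cv2.INTER_CUBIC)
cv2.imwrite("pics/f.png",np.hstack([f(t,220,150),f(s,220,170)]))
E
```

```text
8.0 [0.5087 0.0741 0.1754] [ 0.621   0.7838 -0.0042 -0.0043] [ 0.1445  0.3086 -0.0514  1.2227  0.0004  1.4845] [-1.8123  0.408  -3.3552] 0.0269856960227655
```

View pics/f.png

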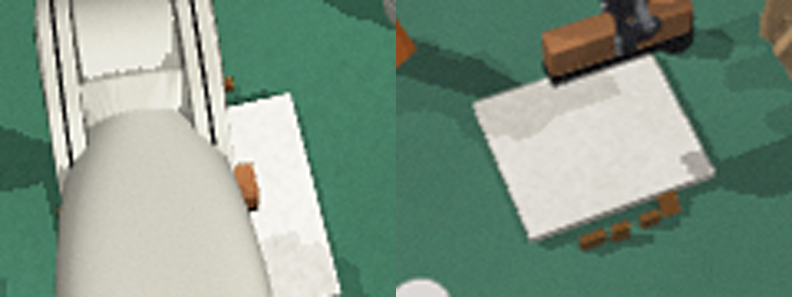

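Call:
{"api": "drive_tool", "payload": {"increments": [[[3,-30,0],[0,0,0],0],[[3,-39,0],[0,0,0],0],[[3,-39,0],[0,0,0],0],[[3,-39,0],[0,0,0],0],[[3,-39,0],[0,0,0],0],[[3,-39,0],[0,0,0],0],[[3,-39,0],[0,0,0],0],[[3,-39,-5],[0,0,0],0]]}}

```text
clock: 8.77
eef_pos: [0.5447, -0.2311, 0.1728]
tool_rot: [0.621, 0.784, 0.001, 0.002]
ft_force: [-0.1, -0.2, -0.8]
grip_width: 0.0271
grasp_force: 62.7
```

Call:
{"api": "drive_tool", "payload": {"increments": [[[3,-39,-10],[0,0,0],0],[[2,-39,-20],[0,0,0],0],[[0,-5,-30],[0,0,0],0],[[0,0,0],[0,0,0],0]]}}

```text
clock: 9.1
eef_pos: [0.545, -0.3114, 0.106]
tool_rot: [0.623, 0.782, -0.001, -0.004]
ft_force: [-1.6, 2.5, -2.6]
grip_width: 0.0274
grasp_force: 62.7
```

```bash
python3 sc.py; cat > chips.py <<'E'
from h import *
import sys
t=camera("top");s=camera("scene")
f=lambda c,x,y:cv2.resize(c["image"][y:y+60,x:x+80,::-1],None,fx=5,fy=5,interpolation=cv2.INTER_CUBIC)
cv2.imwrite("pics/%s.png"%sys.argv[1],np.hstack([f(t,240,155),f(s,250,210)]))
for c in(t,s):
    h=cv2.cvtColor(c["image"],cv2.COLOR_RGB2HSV);m=((h[...,1]>110)&(h[...,0]<25)&(c["image"][...,0]>60)).astype(np.uint8)
    n,l,st,ce=cv2.connectedComponentsWithStats(m)
    for i in range(1,n):
        p=atz(c,*ce[i],.005)
        if st[i,4]>8 and .57<p[0]<.72 and -.1<p[1]<.2: print("chip",ce[i],st[i,:5],p[:2],atz(c,*ce[i],.015)[:2])
E
python3 chips.py g
```

```text
9.1 [ 0.545  -0.3114  0.106 ] [ 0.623   0.7822 -0.0008 -0.004 ] [-0.5189  0.5723  0.1738  1.1806 -0.0004  0.8261] [-1.5678  2.5288 -2.5642] 0.02744715432034188
chip [285.34210526 175.71052632] [281 173  10   6  38] [0.64827138 0.02991591] [0.64570596 0.02992915]
chip [274.96774194 176.58064516] [272 174   7   6  31] [0.6458563 0.05991  ] [0.64330764 0.05971515]
chip [263.25925926 180.92592593] [260 179   8   5  27] [0.63312679 0.0937335 ] [0.63066643 0.09330401]
chip [255.25531915 185.89361702] [252 182   8   8  47] [0.61852531 0.11677047] [0.61616625 0.11618115]
chip [300.08333333 232.98333333] [294 228  12  11  60] [0.61824014 0.10811063] [0.62342536 0.10653783]
chip [287.67857143 239.64285714] [285 237   6   6  28] [0.6371561 0.0606612] [0.64218349 0.05948432]
chip [279.3 242.1] [276 240   8   6  30] [0.6419709  0.03045486] [0.64695812 0.02953003]
```

View pics/g.png

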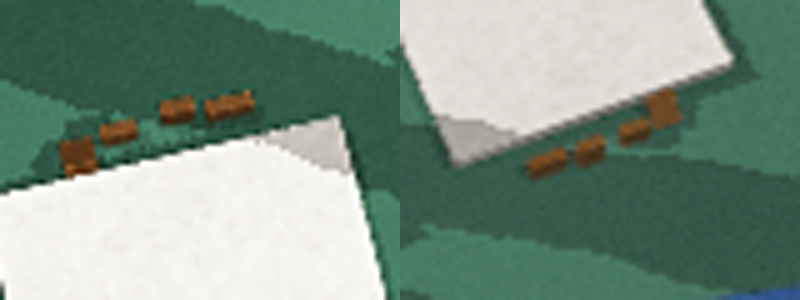

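```bash
python3 - <<'E'
from h import *
t=camera("top");s=camera("scene")
def tri(a,b):
    (o1,d1),(o2,d2)=ray(t,*a),ray(s,*b)
    k=np.linalg.lstsq(np.c_[d1,-d2],o2-o1,rcond=None)[0];p,q=o1+k[0]*d1,o2+k[1]*d2;return np.round((p+q)/2,4),np.linalg.norm(p-q)
print(tri((255.3,185.9),(302.5,231.2)),tri((274.97,176.6),(287.7,239.6)),tri((285.3,175.7),(279.3,242.1)))
for b in[(-.01,.046),(.09,.046)]: pass
B=[.528,.048,.231]
for z in(0,.02): print(z,proj(t,place(np.array([[.09,.046,z]]),B)[0]),proj(s,place(np.array([[.09,.046,z]]),B)[0]))
E
```

```text
(array([0.6167, 0.1164, 0.0128]), np.float64(0.00037468842745256334)) (array([0.6428, 0.0595, 0.0166]), np.float64(0.0002783081337828215)) (array([0.6461, 0.0299, 0.0133]), np.float64(0.0003654016559236718))
0 [256.49503579 190.82114113] [300.76129188 230.19704433]
0.02 [256.10950314 189.27643703] [301.08975286 227.44412989]
```

Call:
{"api": "drive_tool", "payload": {"increments": [[[0,0,-30],[0,0,0],0],[[0,0,-25],[0,0,0],0],[[0,0,-14],[0,0,0],0],[[0,0,0],[0,0,0],0],[[0,0,0],[0,0,0],0]]}}

```text
clock: 9.72
eef_pos: [0.5485, -0.3077, 0.0451]
tool_rot: [0.62, 0.785, 0.0, 0.001]
ft_force: [-0.4, 0.2, -0.8]
grip_width: 0.0271
grasp_force: 62.7
```

Call:
{"api": "drive_tool", "payload": {"increments": [[[0,0,-9],[0,0,0],0],[[0,0,-4],[0,0,0],0],[[0,0,0],[0,0,0],0],[[0,0,0],[0,0,0],0]]}}

```text
clock: 10.05
eef_pos: [0.5477, -0.3085, 0.0313]
tool_rot: [0.621, 0.784, 0.0, 0.0]
ft_force: [-1.1, 0.4, -1.0]
grip_width: 0.0271
grasp_force: 62.8
```

Call:
{"api": "drive_tool", "payload": {"increments": [[[0,0,-1],[0,0,0],0],[[0,0,0],[0,0,0],0],[[0,0,0],[0,0,0],0]]}}

```text
clock: 10.3
eef_pos: [0.5476, -0.3086, 0.03]
tool_rot: [0.621, 0.784, 0.0, 0.0]
ft_force: [-0.5, 0.7, -1.3]
grip_width: 0.027
grasp_force: 62.8
```

Call:
{"api": "drive_tool", "payload": {"increments": [[[0,0,-1],[0,0,0],0],[[0,0,-1],[0,0,0],0],[[0,0,0],[0,0,0],0],[[0,0,0],[0,0,0],0]]}}

```text
clock: 10.63
eef_pos: [0.5477, -0.3087, 0.0291]
tool_rot: [0.621, 0.784, 0.0, 0.001]
ft_force: [-1.2, 1.1, 6.3]
grip_width: 0.0272
grasp_force: 63.5
```

Call:
{"api": "drive_tool", "payload": {"increments": [[[0,0,0],[0,0,0],1],[[0,0,0],[0,0,0],1],[[0,0,0],[0,0,0],1],[[0,0,0],[0,0,0],1],[[0,0,0],[0,0,0],1],[[0,0,0],[0,0,0],1],[[0,0,0],[0,0,0],1],[[0,0,0],[0,0,0],1]]}}

```text
clock: 11.3
eef_pos: [0.5474, -0.3084, 0.0277]
tool_rot: [0.621, 0.784, -0.0, -0.0]
ft_force: [-0.6, 0.6, 0.3]
grip_width: 0.0855
grasp_force: 0.0
```

Call:
{"api": "drive_tool", "payload": {"increments": [[[0,0,25],[0,0,0],1],[[0,0,40],[0,0,0],1],[[0,0,40],[0,0,0],1],[[0,0,40],[0,0,0],1],[[0,0,40],[0,0,0],1],[[0,0,10],[0,0,0],1]]}}

```text
clock: 11.8
eef_pos: [0.5501, -0.31, 0.2312]
tool_rot: [0.621, 0.784, 0.001, 0.006]
ft_force: [0.3, -0.4, 0.9]
grip_width: 0.0852
grasp_force: 0.0
```

```bash
python3 sc.py; python3 - <<'E'
from h import *
s=camera("scene");t=camera("top")
for c in(s,t):
  for x in silhouettes("scraper",c)[:1]: print(x["conf"],x["bbox"],fit(box(.028,.15,0,.06),[(c,x["region"])],[.5477,-.3086,.24]))
m=silhouettes("hex_blank",t)
for x in m: 
    b=x["bbox"];print(x["conf"],b)
    if b[0]<210 and b[0]>140: print(fit(hexp(.085),[(t,x["region"])],[.479,.322,.21]))
# edges of blanks: crop for confirming
f=lambda c,x,y,k:cv2.resize(c["image"][y:y+80,x:x+80,::-1],None,fx=5,fy=5,interpolation=cv2.INTER_CUBIC)
cv2.imwrite("pics/h.png",np.hstack([f(t,140,190,5),f(s,315,145,5)]))
for c in(t,s): print([np.round(proj(c,p),1) for p in place(hexp(.085),[.479,.322,.207])])
E
```

```text
11.8 [ 0.5501 -0.31    0.2312] [0.6207 0.784  0.001  0.0063] [-0.5131  0.5002  0.3838  1.4416 -0.      0.8263] [ 0.3319 -0.4472  0.9005] 0.08522912666215045
0.91 [150.6, 214.0, 195.9, 243.8] (array([ 0.54640452, -0.30988826,  0.23170361]), np.float64(0.05281543707893199))
0.75 [346.8, 253.9, 381.4, 287.3]
0.73 [75.9, 272.8, 113.1, 313.8]
0.61 [147.2, 222.9, 203.7, 237.8]
(array([0.47887847, 0.32475488, 0.21806259]), np.float64(0.08859034267912769))
[array([157.6, 231.7]), array([149.8, 238. ]), array([168.9, 238.3]), array([195.2, 232.7]), array([204.7, 226.4]), array([186.4, 225.6]), array([156.9, 227.1]), array([149.1, 233.7]), array([168.2, 234.1]), array([194.4, 228.6]), array([203.9, 222.1]), array([185.6, 221.1])]
[array([364.9, 164.5]), array([370.5, 172.8]), array([358. , 186.2]), array([339.9, 192.1]), array([333. , 184.8]), array([345.4, 170.6]), array([366.5, 167.1]), array([372.1, 175.3]), array([359.5, 188.7]), array([341.3, 194.6]), array([334.4, 187.4]), array([346.9, 173.3])]
```

View pics/h.png

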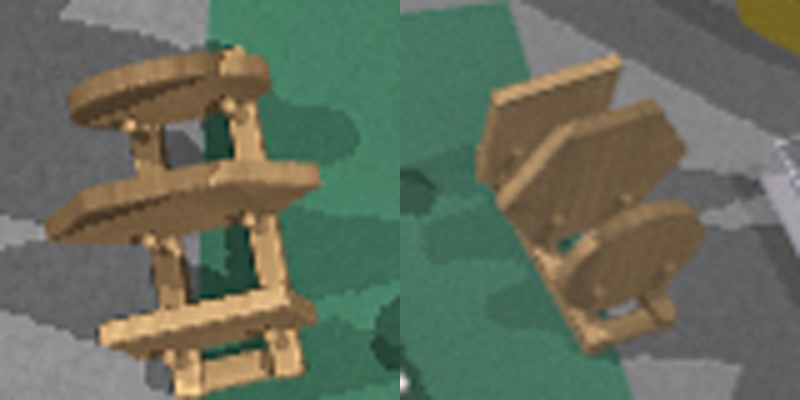

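The middle-slot wooden hexagon, top px (176,230), fits the description: plywood with a level flat top. Orange (364,271) and yellow (94,293) are the look-alikes. The crop confirms it, and the scraper stands.

Call:
{"api": "drive_tool", "payload": {"increments": [[[-3,30,3],[0,0,0],0.5],[[-4,40,0],[0,0,0],0.5],[[-4,40,0],[0,0,0],0.5],[[-4,40,0],[0,0,0],0.5],[[-4,40,0],[0,0,0],0.5],[[-4,40,0],[0,0,0],0.5],[[-4,40,0],[0,0,0],0.5],[[-4,40,0],[0,0,0],0.5]]}}

```text
clock: 12.72
eef_pos: [0.5145, 0.0033, 0.2233]
tool_rot: [0.621, 0.784, -0.001, -0.002]
ft_force: [1.0, 0.3, 0.0]
grip_width: 0.0423
grasp_force: 0.0
```

Call:
{"api": "drive_tool", "payload": {"increments": [[[-4,40,0],[0,0,-0.6],0.5],[[-4,40,0],[0,0,-0.6],0.5],[[-4,40,0],[0,0,0],0.5],[[-4,40,0],[0,0,0],0.5],[[-5,40,0],[0,0,0],0.5],[[-5,40,0],[0,0,0],0.5],[[-5,40,0],[0,0,0],0.5],[[-5,30,0],[0,0,0],0.5]]}}

```text
clock: 13.38
eef_pos: [0.4785, 0.314, 0.2229]
tool_rot: [0.628, 0.778, -0.002, -0.001]
ft_force: [1.0, -0.6, -0.8]
grip_width: 0.0429
grasp_force: 0.0
```

Call:
{"api": "drive_tool", "payload": {"increments": [[[0,0,-5],[0,0,0],0.5],[[0,0,0],[0,0,0],0.5],[[0,0,0],[0,0,0],0.5]]}}

```text
clock: 13.63
eef_pos: [0.4793, 0.3105, 0.2184]
tool_rot: [0.629, 0.778, -0.003, -0.001]
ft_force: [0.4, -0.5, 0.1]
grip_width: 0.0424
grasp_force: 0.0
```

```bash
python3 sc.py
```

```text
13.6333 [0.4793 0.3105 0.2184] [ 0.6288  0.7776 -0.0025 -0.0005] [ 0.5752  0.3923  0.1836  1.3672 -0.0005  1.9352] [ 0.3957 -0.4989  0.0511] 0.04238267955520915
```

Call:
{"api": "drive_tool", "payload": {"increments": [[[0,12,-25],[0,0,0],0.5],[[0,0,-30],[0,0,0],0.5],[[0,0,-25],[0,0,0],0.5],[[0,0,-18],[0,0,0],0.5],[[0,0,-8],[0,0,0],0.5],[[0,0,0],[0,0,0],0.5],[[0,0,0],[0,0,0],0.5]]}}

```text
clock: 14.22
eef_pos: [0.4809, 0.3225, 0.1151]
tool_rot: [0.63, 0.777, -0.0, -0.0]
ft_force: [-0.2, -0.3, -0.3]
grip_width: 0.0424
grasp_force: 0.0
```

Call:
{"api": "drive_tool", "payload": {"increments": [[[0,0,0],[0,0,0],0],[[0,0,0],[0,0,0],0],[[0,0,0],[0,0,0],0],[[0,0,0],[0,0,0],0],[[0,0,0],[0,0,0],0],[[0,0,0],[0,0,0],0]]}}

```text
clock: 14.72
eef_pos: [0.4807, 0.3239, 0.1165]
tool_rot: [0.629, 0.778, 0.001, 0.0]
ft_force: [-2.0, -1.8, 6.4]
grip_width: 0.0113
grasp_force: 59.0
```

Call:
{"api": "drive_tool", "payload": {"increments": [[[0,0,8],[0,0,0],0],[[0,0,15],[0,0,0],0],[[0,0,20],[0,0,0],0],[[0,0,25],[0,0,0],0],[[0,0,25],[0,0,0],0],[[0,0,25],[0,0,0],0],[[0,0,20],[0,0,0],0],[[0,0,10],[0,0,0],0]]}}

```text
clock: 15.38
eef_pos: [0.4815, 0.3244, 0.2667]
tool_rot: [0.629, 0.778, 0.003, 0.001]
ft_force: [0.3, -0.5, -1.8]
grip_width: 0.0115
grasp_force: 58.4
```

Call:
{"api": "drive_tool", "payload": {"increments": [[[0,0,0],[0,0,0],0],[[0,0,0],[0,0,0],0]]}}

```text
clock: 15.55
eef_pos: [0.4806, 0.3237, 0.2627]
tool_rot: [0.629, 0.777, 0.0, 0.0]
ft_force: [-0.6, -0.4, -1.2]
grip_width: 0.0112
grasp_force: 58.4
```

```bash
python3 sc.py; python3 - <<'E'
from h import *
t=camera("top");s=camera("scene")
for n in("round_blank","square_blank","hex_blank"):
    for x in silhouettes(n,s)[:2]: print(n,round(x["conf"],2),x["bbox"])
f=lambda c,x,y:cv2.resize(c["image"][y:y+120,x:x+120,::-1],None,fx=3.3,fy=3.3,interpolation=cv2.INTER_CUBIC)
cv2.imwrite("pics/i.png",np.hstack([f(t,130,160),f(s,300,110)]))
E
```

```text
15.55 [0.4806 0.3237 0.2627] [0.6289 0.7775 0.0003 0.0001] [ 0.5928  0.3925  0.2983  1.4759 -0.0001  1.953 ] [-0.5699 -0.4047 -1.2041] 0.011158400264041817
round_blank 0.71 [346.0, 185.2, 374.5, 208.7]
square_blank 0.54 [330.1, 164.5, 359.7, 183.5]
hex_blank 0.68 [382.5, 127.8, 410.3, 158.3]
hex_blank 0.65 [341.1, 140.0, 383.0, 173.9]
```

View pics/i.png

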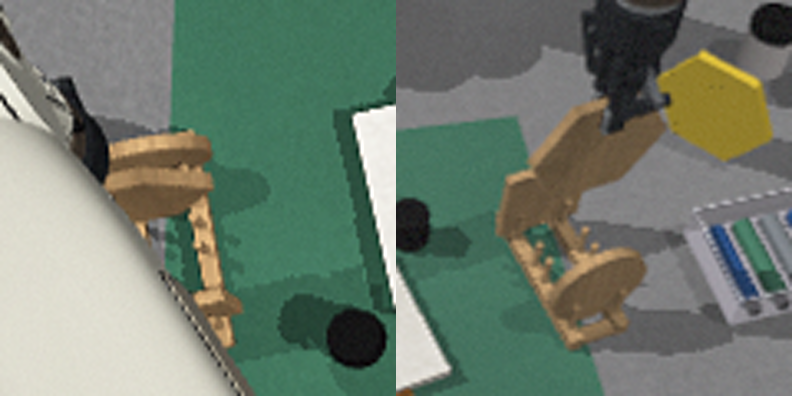

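Call:
{"api": "drive_tool", "payload": {"increments": [[[1,-18,0],[0,0,0],0],[[3,-32,0],[0,0,0],0],[[4,-38,0],[0,0,0],0],[[4,-40,0],[0,0,0],0],[[4,-40,0],[0,0,0],0],[[4,-40,0],[0,0,0],0],[[3,-38,0],[0,0,0],0],[[3,-34,0],[0,0,0],0]]}}

```text
clock: 16.47
eef_pos: [0.5058, 0.0412, 0.2621]
tool_rot: [0.629, 0.777, -0.001, -0.0]
ft_force: [-0.3, -0.3, -0.7]
grip_width: 0.0116
grasp_force: 58.4
```

Call:
{"api": "drive_tool", "payload": {"increments": [[[0,0,0],[0.6,-2.8,0],0],[[0,0,0],[1.2,-5.6,0],0],[[0,0,0],[1.2,-5.6,0],0],[[0,0,0],[1.2,-5.6,0],0],[[0,0,0],[1.2,-5.6,0],0],[[0,0,0],[1.2,-5.6,0],0],[[0,0,0],[1.2,-5.6,0],0],[[0,0,0],[1.2,-5.6,0],0]]}}

```text
clock: 17.13
eef_pos: [0.5056, 0.0435, 0.2627]
tool_rot: [0.585, 0.723, 0.286, 0.231]
ft_force: [0.4, -0.2, -1.1]
grip_width: 0.0116
grasp_force: 58.7
```

Call:
{"api": "drive_tool", "payload": {"increments": [[[0,0,0],[0.6,-2.8,0],0],[[0,0,0],[0,0,0],0],[[0,0,0],[0,0,0],0],[[0,0,0],[0,0,0],0],[[0,0,0],[0,0,0],0],[[0,0,0],[0,0,0],0]]}}

```text
clock: 17.63
eef_pos: [0.5078, 0.0437, 0.264]
tool_rot: [0.579, 0.716, 0.303, 0.245]
ft_force: [-0.3, -0.7, -0.5]
grip_width: 0.0112
grasp_force: 58.6
```

```bash
python3 sc.py; python3 - <<'E'
from h import *
from scipy.spatial.transform import Rotation as R
o=get_obs();r=R.from_quat(o["tool_rot"]).as_matrix();p=np.array(o["eef_pos"])+r[:,2]*.031
print("hex",p,"angle",np.degrees(np.arccos(r[2,1])),"dist",np.hypot(p[0]-.528,p[1]-.048))
t=camera("top");s=camera("scene")
f=lambda c,x,y:cv2.resize(c["image"][y:y+150,x:x+200,::-1],None,fx=2,fy=2,interpolation=cv2.INTER_CUBIC)
cv2.imwrite("pics/j.png",np.hstack([f(t,180,120),f(s,200,120)]))
E
```

```text
17.6333 [0.5078 0.0437 0.264 ] [0.579  0.7162 0.303  0.2449] [-0.0066 -0.2666 -0.7357  0.3131  0.1556  1.4182] [-0.3039 -0.7033 -0.4789] 0.011188046807219238
hex [0.5295206  0.04837838 0.24237415] angle 44.134393111900856 dist 0.0015669752499287949
```

View pics/j.png

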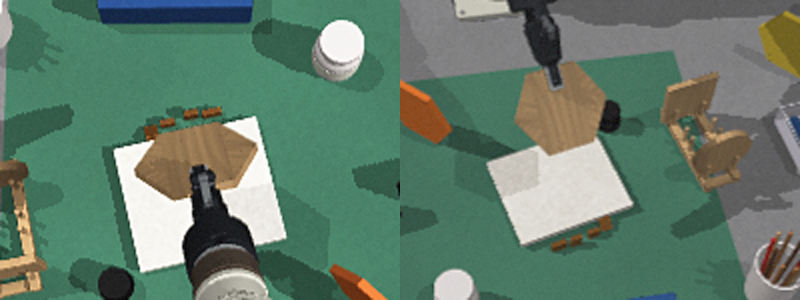

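The hexagon is held tilted over the board (top crop (197,160)), all four chips lie on the table beyond the far edge, and the other blanks, jar and tub are in place. Handing in.

```bash
python3 -c "
from workcell import *
print(job_done())"
```

```text
the job is handed in; nothing more can be done
None
```

I wiped all four chips onto the table (one leans against the board's far edge), stood the scraper beside the board and let go, then handed in with the hexagonal blank held over the board's centre at about 44°, its centre about 240 mm above the table; no verdict came back.

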